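Lap two glass slates up a sample roof

ROBOT

A 6-joint arm with a two-finger parallel gripper is mounted at the origin on a cart in front of the work surface, level with it; the furniture and walls round the work are solid. World frame = base frame: x ahead of the robot, y to its left, z up, the work surface at z = 0. Lengths are in mm, angles in rad, forces in N, time in s.
With the tool pointing down it reaches from about 350 to 975 mm from the base axis. Payload 7.1 kg.
Tool frame: the origin (TCP) lies midway between the tips of the shut fingers; the grasp point (between the pads) lies 19 mm behind it (ctrl.grip_point_offset is the distance from the TCP to the grasp point, in mm); z points along the fingers, y is the line along which they close (so a half turn about z gives the same grasp; the last joint's range is limited). The gripper opens to 88 mm and grips with 3 to 60 N. Pads are 20 mm wide; open, the fingers measure 115 mm over their backs; the gripper's body (75 mm by 178 mm) begins 61 mm behind the grasp point.
Start: joints at [1.325, 0.423, 1.63, -0, 1.089, -0.019], TCP at [140.507, 608.985, 222.675] pointing down, gripper open.
Joint ranges: [-3, 3], [-0.9, 2.11], [0.09, 2.58], [-1.31, 4.45], [0.11, 2.69], [-2.54, 2.54]. Speed limits (rad/s): [2.39, 2.39, 3.01, 3.14, 3.14, 3.14].

INTERFACE

Orientations are given as a rotation vector (axis times angle).
In Python, from workcell import get_obs, optics, close_job, spotter, ctrl gives the robot as it stands. The module is installed in compiled form; this text tells all that it offers.
- The arm moves only by the tool move_arm, never from a script. Its argument "rows" is a list of rows, each a list of 5 numbers: the shift along the tool's x, y, z in cm, then the turn about the tool's z in degrees, then the opening in per cent of the stroke, from 0 (shut) to 100 (fully open). A call has 1 to 10 rows; each row shifts and turns the commanded pose from where the row before left it, along the tool's axes as they then stand; what a row does not reach is not made up. A row lasts 1/8 s, in which the tool goes at most 62.5 mm and 10.7 degrees, less where a joint would pass 70% of its speed; a pose out of reach is approached as far as the arm can. A call with a gripper value outside its range is refused whole. The fingers move at their own pace and stop on an object; the grip force is fixed at half the most. Time passes only in rows, so rows that do not move let the fingers close. It gives the time, the measured TCP pose, the force, the opening and the grip force at its end, in the units of the state.
- get_obs(): the state, without advancing time (a new reading comes with each control period).
- optics.get_image(name): name is "scene" or "top"; returns the picture (400x640x3 uint8, blue, green, red); there is no depth.
- optics.calibration(name): a dict with "camera_matrix" (3x3 intrinsics, pixels), "xyz" and "orientation" of the camera in the world. Camera axes: x right, y down, z forward; pixel columns grow to the right and rows downward; lengths in mm; the calibration is good to about 2 mm. A picture is of the moment at which its call begins. calibration takes no time and is no camera call.
- close_job(): hands the job in; it is judged then, once.
Trained networks look in the newest picture that a camera, given by its name, has taken for a name from the list of things; names that differ only in an ending like _2 or _b are one class to them, and where a whole thing is asked for, a point or a joint stands for the part that bears it (a point fixed in the world has none). Each returns a list of dicts, best first, with "conf" (0 to 1); they miss things now and then, are a little off and sometimes report something else, mostly with a low value. They report only what shows in the picture. A call takes as long as a camera call. They do not tell look-alikes from the thing itself.
- spotter.find_in(camera, label): "point" ([column, row] in pixels, amid what is visible of it).
- spotter.regions_of(camera, label): "region" (400x640 bool, what is visible of it) and "point" ([column, row] in pixels, amid what is visible of it).
The state is a dict: "t": time; "qpos": joint angles; "qvel": joint speeds; "joint_torque": joint torques, N m; "ee_pos": TCP position; "orientation": TCP orientation; "ft_force": force on the tool from outside, world axes, zero at the start; "moment": the same for the moment, N m; "width": finger opening in mm; "grasp_force": force on a finger pad.
Only numpy, scipy, OpenCV 4.12 (cv2) and the standard library are available. Lean on these libraries where they do the work, as an engineer would, in place of code of your own. Each camera call takes 0.05 s, during which the arm holds its last target. There are 200 camera calls.

TASK

Slate the next two courses in the middle column of the little sloping roof. First lay the green glass slate so that it overlaps the dark middle slate of the bottom course with its lower edge on the lower white cross line; then lay the amber slate overlapping the green one, with its lower edge on the upper white cross line. Both should lie straight up the slope, centred in the column; set them down on the roof rather than dropping them.

Things in the scene. Friction and masses are not known exactly. Their poses are not given: they have to be found in the camera images.
- green_slate: opaque green glass roof slate with copper-foiled edges, 80 long, 50 wide, 6 mm thick, 60 g, flat on the bench at first. Origin: centre of underside; x along its length (ends alike), y across, z out of its top. Pinch it across the 50 mm at mid-length, fingertips just clear of the bench.
- amber_slate: opaque amber-orange glass roof slate with copper-foiled edges, 80 long, 50 wide, 6 mm thick, 60 g, flat on the bench at first. Origin: centre of underside; x along its length (ends alike), y across, z out of its top. Pinch it across the 50 mm at mid-length, fingertips just clear of the bench. A violet one like it is not needed.
- lower_line (a point): Lower white cross line, on the dark bottom slates of the fixed roof (172 wide, 198 mm long, pitch 16 deg, rising away from the robot, lower edge 22 mm up). Origin: where the middle of the green slate's lower edge goes, level with its underside. Axes of the laid slate: x up along it (9 deg to level), y across, z out of its top; its centre goes 40 mm up x.
- upper_line (a point): Upper white cross line, on the black felt, 48 mm above the lower one. Origin: where the middle of the amber slate's lower edge goes, level with its underside, 10 mm off the felt, on top of the laid green slate (32 mm lap). Axes of the laid slate: x up along it (9 deg to level; both slates lie parallel), y across, z out of its top; its centre goes 40 mm up x.
Not all that is in view belongs to the job. Leave any pink or red look-alike of the green_slate alone.

How it is judged (in metres and radians):
On the way, in this order (a step that is already met when the one before it is completed fails the run):
1. the green slate lies on the roof with its lower edge on the lower line, let go (x of green_slate in the frame of lower_line between 0.025 and 0.055 m and y of green_slate in the frame of lower_line between -0.015 and 0.015 m and z of green_slate in the frame of lower_line between -0.007 and 0.007 m and angle between the x axis of green_slate and the x axis of lower_line, either way round below 0.21 rad and angle between the z axis of green_slate and the z axis of lower_line, either way round below 0.12 rad and contact force between green_slate and the fingers below 0.05 N and linear speed of green_slate below 0.02 m/s), for 0.2 s.
2. the amber slate lies on the green one with its lower edge on the upper line, let go (x of amber_slate in the frame of upper_line between 0.025 and 0.055 m and y of amber_slate in the frame of upper_line between -0.015 and 0.015 m and z of amber_slate in the frame of upper_line between -0.007 and 0.007 m and angle between the x axis of amber_slate and the x axis of upper_line, either way round below 0.21 rad and angle between the z axis of amber_slate and the z axis of upper_line, either way round below 0.12 rad and contact force between amber_slate and the fingers below 0.05 N and linear speed of amber_slate below 0.02 m/s), for 0.2 s.
At the end, for the whole second after the job is handed in: Lower edges of the green and amber slates within 15 mm of the lower and upper line, each within 15 mm of the column's middle, 12 degrees of straight up the slope, and 7 degrees and 7 mm of flat in its lapped place; amber rests on green; both released and at rest (all of step 1 and all of step 2 and contact force between green_slate and amber_slate above 0.02 N); the robot touches nothing.
It fails at once if the green slate falls freely (faster than 0.8 m/s, a drop of over 30 mm) (linear speed of green_slate above 0.8 m/s and contact force between green_slate and the fingers below 0.05 N).
It fails at once if the amber slate falls freely (faster than 0.8 m/s, a drop of over 30 mm) (linear speed of amber_slate above 0.8 m/s and contact force between amber_slate and the fingers below 0.05 N).
It also fails if it takes over 51 s, if anything falls off the work surface, if the arm or the gripper's body presses on something with over 40 N, if the wrist force passes 120 N, or if a joint passes its speed limit or range.

## Working session

There is one attempt and no reset: what is moved stays moved. The work goes in short steps, Python scripts to look and compute and a tool call to move; the robot and the scene stay as the last step left them, time stands still between calls to the robot, and variables do not carry over. Pictures are saved under pics/ and viewed, at most 10 in all, crops included, and the job is handed in when it is done.

Besides the shell and the picture viewer there is one more tool, called after "Request:" by a JSON object that holds its "method" and its "body", one argument or row to a line. move_arm: Moves the arm, as the interface text tells. Its arguments: {"type":"object","properties":{"rows":{"type":"array","items":{"type":"array","items":{"type":"number"}}}},"required":["rows"]}

```bash
mkdir -p pics; cat > h.py <<'E'
import numpy as np, cv2
from scipy.spatial.transform import Rotation as R
from workcell import get_obs, optics, close_job, spotter, ctrl
def cal(n):
    c=optics.calibration(n); o=np.array(c["orientation"],float)
    M=R.from_rotvec(o).as_matrix() if o.size==3 else o
    return np.array(c["camera_matrix"]),np.array(c["xyz"],float),M
def ray(n,px,z):
    K,p,M=cal(n); d=M@np.linalg.inv(K)@[px[0],px[1],1]; return p+d*(z-p[2])/d[2]
def proj(n,X):
    K,p,M=cal(n); q=K@(M.T@(np.array(X)-p)); return q[:2]/q[2]
E
python3 - <<'E'
from h import *
for n in("scene","top"):
    cv2.imwrite(f"pics/{n}0.png",optics.get_image(n)); print(n,optics.calibration(n))
    for l in("green_slate","amber_slate","lower_line","upper_line"):
        try:
            for r in spotter.find_in(n,l): print(n,l,r)
        except Exception as e: print(l,e)
print(get_obs(), ctrl.grip_point_offset)
E
```

```text
scene {'camera_matrix': array([[387.2928532 ,   0.        , 327.12391913],
       [  0.        , 387.2928532 , 200.95848103],
       [  0.        ,   0.        ,   1.        ]]), 'xyz': array([ -29.11064383, -686.92222828,  818.96218972]), 'orientation': array([-2.19259937,  0.74774531, -0.31973417])}
scene green_slate {'point': [285.8, 230.0], 'conf': 0.77}
scene green_slate {'point': [254.1, 180.6], 'conf': 0.64}
scene green_slate {'point': [294.7, 183.5], 'conf': 0.52}
scene amber_slate {'point': [298.0, 152.1], 'conf': 0.73}
scene lower_line {'point': [337.2, 194.6], 'conf': 0.96}
scene upper_line {'point': [335.0, 196.2], 'conf': 0.82}
top {'camera_matrix': array([[496.35648566,   0.        , 327.70159558],
       [  0.        , 496.35648566, 200.34270273],
       [  0.        ,   0.        ,   1.        ]]), 'xyz': array([ 310.96636186,  -11.08698334, 1215.7265838 ]), 'orientation': array([-2.131313  ,  2.1281885 , -0.13653773])}
top green_slate {'point': [209.6, 244.8], 'conf': 0.68}
top green_slate {'point': [270.8, 265.0], 'conf': 0.68}
top green_slate {'point': [252.0, 203.
[... 198 characters left out ...]
os': array([ 1.32500467e+00,  4.23103928e-01,  1.62991624e+00,  6.05886296e-06,
        1.08859002e+00, -1.89949581e-02]), 'qvel': array([ 8.60060259e-04, -6.80334491e-04, -5.04041024e-04, -1.16410514e-04,
       -5.16813033e-04, -2.37156479e-05]), 'joint_torque': array([ 2.05434403e-04, -5.44139171e+01, -2.73815775e+01,  6.42869133e-02,
        1.75606826e-02, -3.84694056e-05]), 'ee_pos': array([140.5004803 , 608.97913243, 222.6662125 ]), 'orientation': array([-3.55491918e-01, -3.12140704e+00,  2.61866925e-05]), 'ft_force': array([-0.45415956, -0.49222927,  0.09053793]), 'moment': array([0.04046588, 0.03730605, 0.024142  ]), 'grasp_force': 0.0, 'width': 87.99596316230001} 18.700000000000003
```

```bash
python3 - <<'E'
import cv2
a=cv2.imread("pics/top0.png")
cv2.imwrite("pics/topc.png",cv2.resize(a[110:310,140:400],None,fx=3,fy=3,interpolation=cv2.INTER_CUBIC)[:600,:780])
b=cv2.imread("pics/scene0.png")
cv2.imwrite("pics/sc.png",cv2.resize(b[110:260,210:410],None,fx=4,fy=4,interpolation=cv2.INTER_CUBIC))
E
```

```text
(no output)
```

View pics/topc.png

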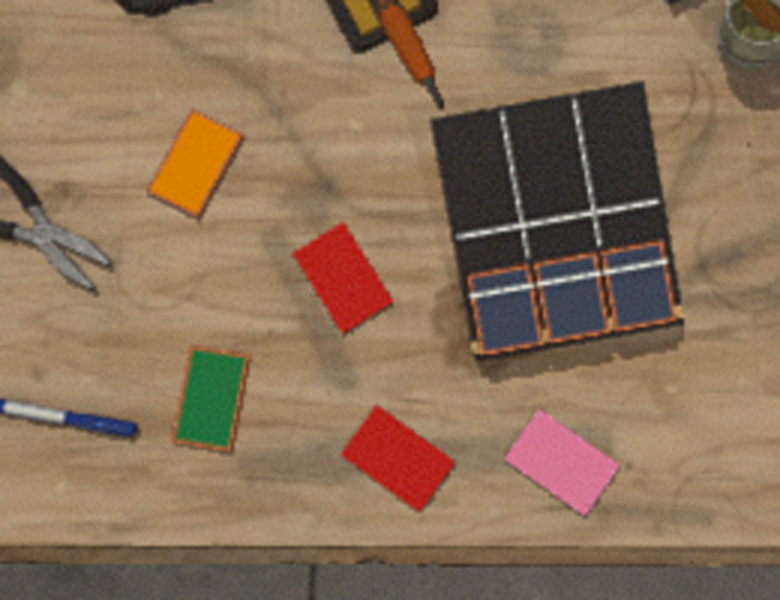

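View pics/sc.png

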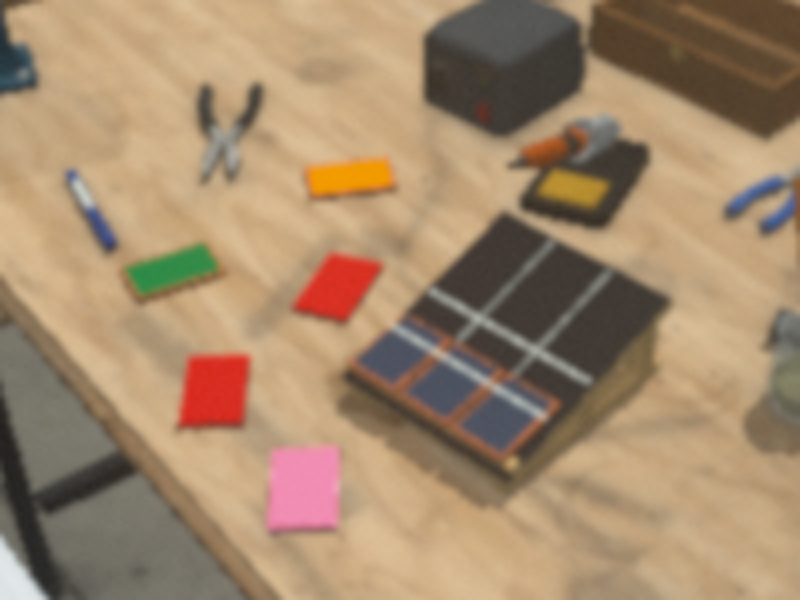

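The top crop shows, in full-image pixels:
- **Green slate:** green with copper edges at about (210,243). It is the only green thing. The red pieces at (254,203) and (273,263) and the pink one at (327,264) are look-alikes.
- **Amber slate:** at about (205,165). It is the only orange slate, and no violet one is in view.
- **Roof:** turned slightly. The middle-column dividers cross the upper line at about (315,185) and (339,181).

The scene crop agrees with all of this. Next I measure the slate and roof poses.

```bash
cat >> h.py <<'E'
def slate(n,kind,z=6):
    im=optics.get_image(n); hsv=cv2.cvtColor(im,cv2.COLOR_BGR2HSV)
    lo,hi={"green":((50,100,40),(80,255,255)),"amber":((14,200,180),(24,255,255))}[kind]
    m=cv2.inRange(hsv,lo,hi); k,L,st,c=cv2.connectedComponentsWithStats(m)
    out=[]
    for i in np.argsort(-st[1:,4])[:2]+1:
        if st[i,4]<80: continue
        r=cv2.minAreaRect(np.argwhere(L==i)[:,::-1].astype(np.float32)); b=cv2.boxPoints(r)
        P=np.array([ray(n,p,z)[:2] for p in b]); e1=P[1]-P[0]; e2=P[2]-P[1]
        l=e1 if np.linalg.norm(e1)>np.linalg.norm(e2) else e2
        out.append((r[0],P.mean(0).round(1),round(float(np.degrees(np.arctan2(l[1],l[0])))%180,1),np.linalg.norm(e1).round(),np.linalg.norm(e2).round()))
    return out
E
python3 - <<'E'
from h import *
from scipy.optimize import least_squares
for n in("top","scene"):
    for k in("green","amber"): print(n,k,slate(n,k))
s,c=np.sin(np.radians(16)),np.cos(np.radians(16))
def roof(p,u,v,h=0): # u up slope, v left, h normal
    x0,y0,a=p[:3]; f=u*c-h*s; z=22+u*s+h
    z=22+u*s+h*c
    return np.array([x0+f*np.cos(a)-v*np.sin(a), y0+f*np.sin(a)+v*np.cos(a), z])
T=lambda x,y:("top",(x/3+140,y/3+110)); S=lambda x,y:("scene",(x/4+210,y/4+110))
# corners (felt) and crossings; p[3]=u of upper line
obs=[(T(431,119),198,86,0),(T(643,84),198,-86,0),(S(507,212),198,86,0),(S(668,300),198,-86,0),(S(345,375),0,86,0),
 (T(525,225),'U',28.5,0),(T(597,212),'U',-28.5,0),
 (T(542,282),'L',25,10),(T(605,272),'L',-25,10)]
def res(p):
    r=[]
    for (n,px),u,v,h in obs:
        u={'U':p[3],'L':p[3]-48}.get(u,u)
        r+=list(proj(n,roof(p,u,v,h))-px)
    return r
o=least_squares(res,[450,0,0.1,90],loss='soft_l1'); p=o.x; print(p.round(2),np.array(res(p)).reshape(-1,2).round(1).tolist())
a=p[2]; print("yaw",np.degrees(a))
for nm,u in(("L",p[3]-48),("U",p[3])):
    q=roof(p,u,0,10); ce=q+40*np.array([np.cos(np.radians(9))*np.cos(a),np.cos(np.radians(9))*np.sin(a),np.sin(np.radians(9))])
    print(nm,q.round(1),"centre",ce.round(1))
print(R.from_rotvec(get_obs()['orientation']).as_matrix().round(3))
im=cv2.imread("pics/top0.png")
print(roof(p,198,0).round(1))
E
```

```text
top green [((209.75001525878906, 242.25), array([394.6, 308.9]), 171.0, np.float64(73.0), np.float64(42.0))]
top amber [((204.3853302001953, 163.71018981933594), array([591.6, 330.3]), 153.8, np.float64(76.0), np.float64(45.0))]
scene green [((252.5500030517578, 176.6500244140625), array([395.2, 307.2]), 172.6, np.float64(71.0), np.float64(38.0))]
scene amber [((297.0076904296875, 154.06153869628906), array([590.3, 324.8]), 154.2, np.float64(74.0), np.float64(43.0))]
[4.3616e+02 2.8100e+00 1.8000e-01 1.0375e+02] [[0.7, 0.2], [1.6, -0.9], [-1.6, -0.9], [0.6, -0.8], [-2.1, 0.0], [0.4, -0.4], [-0.1, -0.2], [-0.2, 0.5], [-0.6, 0.2]]
yaw 10.249776512136986
L [486.2  11.9  47. ] centre [525.1  18.9  53.2]
U [531.6  20.1  60.2] centre [570.5  27.1  66.5]
[[-0.974  0.225 -0.   ]
 [ 0.225  0.974  0.   ]
 [ 0.     0.    -1.   ]]
[623.5  36.7  76.6]
```

Request:
{"method": "move_arm", "body": {
  "rows": [
    [-3.95, -2.95, 1.25, 0, 100],
    [-3.95, -2.95, 1.25, 0, 100],
    [-3.95, -2.95, 1.25, 0, 100],
    [-3.95, -2.95, 1.25, 0, 100],
    [-3.95, -2.95, 1.25, 0, 100],
    [-3.95, -2.95, 1.25, 0, 100],
    [-3.95, -2.95, 1.25, 0, 100],
    [-3.95, -2.95, 1.25, 0, 100],
    [0, 0, 0, -4.5, 100],
    [0, 0, 0, 0, 100]
  ]
}}

```text
t: 1.95
ee_pos: [395.8, 307.6, 122.7]
orientation: [-0.236, -3.133, -0.0]
ft_force: [0.1, 0.3, 0.4]
width: 88.1
grasp_force: 0.0
```

Request:
{"method": "move_arm", "body": {
  "rows": [
    [0, 0, 4, 0, 100],
    [0, 0, 4, 0, 100],
    [0, 0, 2.5, 0, 100],
    [0, 0, 1.3, 0, 100],
    [0, 0, 0.25, 0, 100],
    [0, 0, 0, 0, 100]
  ]
}}

```text
t: 2.7
ee_pos: [395.7, 308.5, 2.8]
orientation: [0.233, 3.132, 0.001]
ft_force: [0.0, 0.3, 0.2]
width: 88.0
grasp_force: 0.0
```

```bash
python3 - <<'E'
from h import *
im=optics.get_image("scene"); cv2.imwrite("pics/s1.png",cv2.resize(im[110:230,190:340],None,fx=5,fy=5,interpolation=cv2.INTER_CUBIC))
o=get_obs(); print(o['ee_pos'],o['ft_force'],o['width'])
E
```

```text
[395.87543821 308.52514385   3.02944428] [-0.13391356 -0.96129233 -0.10190481] 87.61687093282397
```

View pics/s1.png

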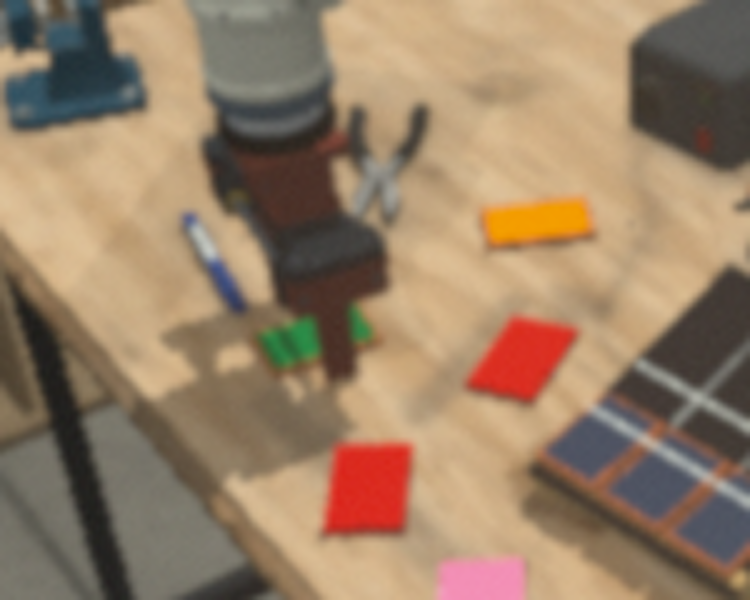

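The green slate sits between the open fingers at about mid-length (scene px ~(254,179)), so I close and lift.

Request:
{"method": "move_arm", "body": {
  "rows": [
    [0, 0, 0.05, 0, 40],
    [0, 0, 0, 0, 40],
    [0, 0, 0, 0, 40],
    [0, 0, 0, 0, 40],
    [0, 0, 0, 0, 40],
    [0, 0, -1, 0, 40],
    [0, 0, -3, 0, 40],
    [0, 0, -5, 0, 40],
    [0, 0, -3, 0, 40],
    [0, 0, 0, 0, 40]
  ]
}}

```text
t: 4.0
ee_pos: [396.7, 309.0, 124.2]
orientation: [0.232, 3.129, 0.005]
ft_force: [0.1, 0.1, -0.8]
width: 49.7
grasp_force: 30.0
```

```bash
python3 - <<'E'
from h import *
o=get_obs(); print(o['t'],o['ee_pos'],o['ft_force'],o['width'],o['grasp_force'])
im=optics.get_image("top"); im2=optics.get_image("scene")
cv2.imwrite("pics/g1.png",np.hstack([cv2.resize(im[180:300,150:270],(400,400),interpolation=2),cv2.resize(im2[110:230,190:310],(400,400),interpolation=2)]))
print(R.from_rotvec(o['orientation']).as_matrix().round(3))
E
```

```text
4.0 [396.669967   308.9701827  124.24692058] [ 0.0886077   0.11931893 -0.75646503] 49.67380187666967 29.995584189891815
[[-0.989  0.148  0.004]
 [ 0.148  0.989  0.003]
 [-0.004  0.004 -1.   ]]
```

View pics/g1.png

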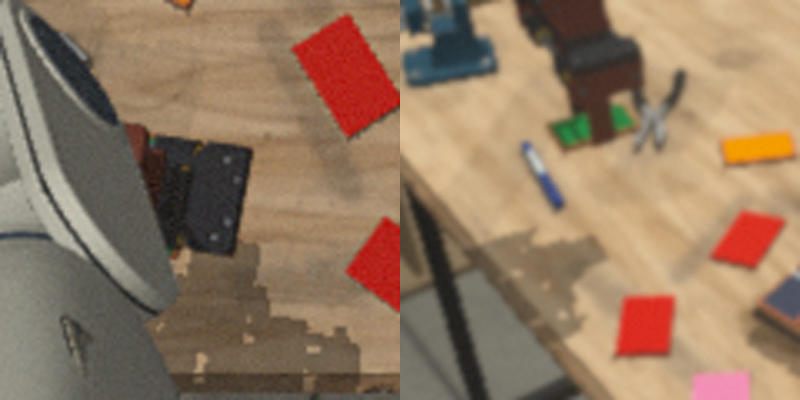

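Request:
{"method": "move_arm", "body": {
  "rows": [
    [0, 0, 0, -9.35, 40],
    [0, 0, 0, -9.35, 40],
    [-0.9, -3.8, 0, 0, 40],
    [-0.9, -3.9, 0, 0, 40],
    [-0.9, -3.9, 0, 0, 40],
    [-0.9, -3.9, 0, 0, 40],
    [-1.0, -3.9, 0, 0, 40],
    [-1.0, -3.9, 0, 0, 40],
    [-1.0, -3.8, 0, 0, 40],
    [-0.9, -3.7, 0, 0, 40]
  ]
}}

```text
t: 5.35
ee_pos: [523.0, 16.8, 119.8]
orientation: [0.279, -3.126, -0.0]
ft_force: [-0.2, 0.5, -0.2]
width: 49.5
grasp_force: 30.0
```

Request:
{"method": "move_arm", "body": {
  "rows": [
    [0, 0, 2, 0, 40],
    [0, 0, 1.5, 0, 40],
    [0, 0, 0.5, 0, 40],
    [0, 0, 0, 0, 40],
    [0, 0, 0, 0, 40]
  ]
}}

```text
t: 5.98
ee_pos: [524.0, 18.5, 82.0]
orientation: [-0.28, 3.128, -0.0]
ft_force: [0.4, -0.2, -0.5]
width: 49.2
grasp_force: 30.0
```

```bash
python3 - <<'E'
from h import *
o=get_obs(); print(o['t'],o['ee_pos'],o['ft_force'],o['width'],o['grasp_force'])
im=optics.get_image("top"); im2=optics.get_image("scene")
cv2.imwrite("pics/g2.png",np.hstack([cv2.resize(im[120:240,270:390],(400,400),interpolation=2),cv2.resize(im2[135:255,280:400],(400,400),interpolation=2)]))
M=R.from_rotvec(o['orientation']).as_matrix();print(M.round(3), np.degrees(np.arctan2(M[1,0],M[0,0])))
E
```

```text
5.975 [523.98127224  18.49545988  82.00941415] [ 0.3873868  -0.15386976 -0.49900333] 49.18900943305762 29.99559313058853
[[-0.984 -0.178  0.001]
 [-0.178  0.984  0.   ]
 [-0.001 -0.    -1.   ]] -169.7574738195267
```

View pics/g2.png

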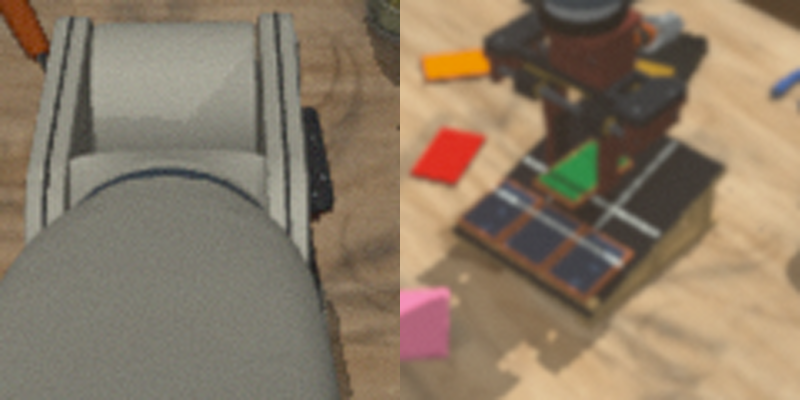

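```bash
python3 - <<'E'
from h import *
x=np.array([.984,.178,0]);y=np.array([-.178,.984,0]);c=np.array([524.2,18.5,80])
for s in(1,-1): print(proj("scene",c-40*x+s*25*y).round(1))
print([ray("scene",p,82).round(1) for p in((322,189.9),(334.6,196.5))], c-40*x+25*y,c-40*x-25*y)
E
```

```text
[319.1 190.1]
[331.6 197.4]
[array([486.2,  29.5,  82. ]), array([497.1, -17.2,  82. ])] [480.39  35.98  80.  ] [489.29 -13.22  80.  ]
```

Request:
{"method": "move_arm", "body": {
  "rows": [
    [0, 0, 1.2, 0, 40],
    [0, 0, 0.4, 0, 40],
    [0, 0, 0.2, 0, 40],
    [0, 0, 0, 0, 40]
  ]
}}

```text
t: 6.58
ee_pos: [523.6, 18.1, 63.4]
orientation: [0.279, -3.129, -0.0]
ft_force: [0.2, 0.3, -0.4]
width: 49.1
grasp_force: 30.0
```

Request:
{"method": "move_arm", "body": {
  "rows": [
    [0, 0, 0.2, 0, 40],
    [0, 0, 0.1, 0, 40],
    [0, 0, 0, 0, 40]
  ]
}}

```text
t: 6.95
ee_pos: [523.7, 18.1, 60.7]
orientation: [0.279, -3.129, 0.0]
ft_force: [0.9, 0.6, -0.8]
width: 49.6
grasp_force: 30.0
```

Request:
{"method": "move_arm", "body": {
  "rows": [
    [0, 0, 0.2, 0, 40],
    [0, 0, 0, 0, 40]
  ]
}}

```text
t: 7.2
ee_pos: [523.6, 18.1, 58.5]
orientation: [0.279, -3.129, -0.0]
ft_force: [-0.1, -0.1, -0.9]
width: 50.0
grasp_force: 30.0
```

Request:
{"method": "move_arm", "body": {
  "rows": [
    [0, 0, 0.15, 0, 40],
    [0, 0, 0, 0, 40]
  ]
}}

```text
t: 7.45
ee_pos: [523.8, 18.1, 57.3]
orientation: [-0.279, 3.129, -0.0]
ft_force: [-0.5, -0.5, 2.0]
width: 49.5
grasp_force: 30.0
```

Request:
{"method": "move_arm", "body": {
  "rows": [
    [0, 0, 0.15, 0, 40],
    [0, 0, 0, 0, 40]
  ]
}}

```text
t: 7.7
ee_pos: [523.7, 18.1, 55.9]
orientation: [-0.279, 3.129, -0.0]
ft_force: [-2.0, -0.6, 5.6]
width: 49.7
grasp_force: 30.0
```

```bash
python3 - <<'E'
from h import *
im2=optics.get_image("scene")
cv2.imwrite("pics/g3.png",cv2.resize(im2[155:235,290:390],(800,600),interpolation=2))
E
```

```text
(no output)
```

View pics/g3.png

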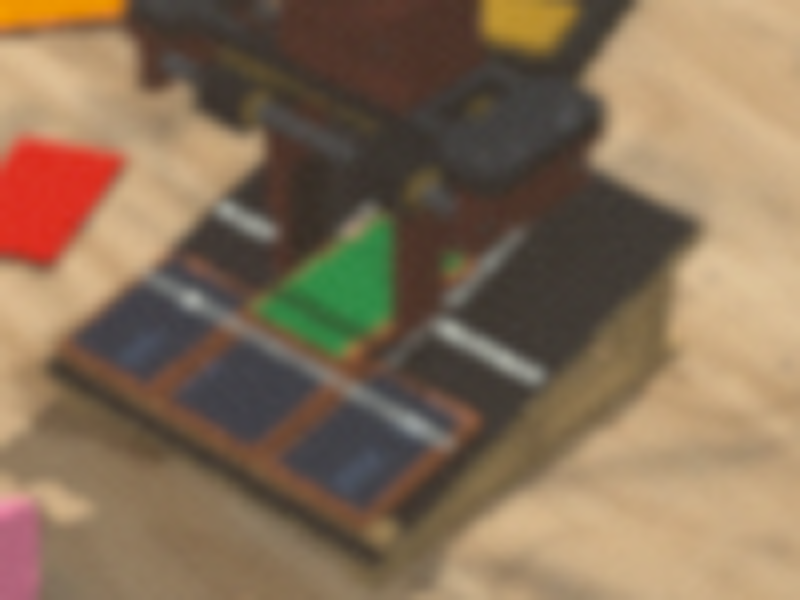

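The green slate is touching down. Its lower edge is about parallel to the lower line and 1–2 px above it, which fits it still being raised, and it is centred in the column. I press on so that it pivots flat.

Request:
{"method": "move_arm", "body": {
  "rows": [
    [0.1, 0, 0.15, 0, 40],
    [0, 0, 0, 0, 40]
  ]
}}

```text
t: 8.0
ee_pos: [523.6, 18.0, 54.7]
orientation: [-0.279, 3.127, -0.0]
ft_force: [-0.4, 0.5, 5.6]
width: 49.4
grasp_force: 30.0
```

Request:
{"method": "move_arm", "body": {
  "rows": [
    [0.1, 0, 0.15, 0, 40],
    [0, 0, 0, 0, 40]
  ]
}}

```text
t: 8.25
ee_pos: [523.3, 17.9, 53.4]
orientation: [-0.279, 3.126, -0.0]
ft_force: [1.0, 0.8, 7.0]
width: 49.7
grasp_force: 30.0
```

Request:
{"method": "move_arm", "body": {
  "rows": [
    [0, 0, 0.1, 0, 40],
    [0, 0, 0, 0, 40]
  ]
}}

```text
t: 8.5
ee_pos: [523.2, 17.9, 52.4]
orientation: [-0.279, 3.126, -0.0]
ft_force: [0.7, 0.9, 5.5]
width: 49.8
grasp_force: 30.0
```

Request:
{"method": "move_arm", "body": {
  "rows": [
    [0, 0, 0.1, 0, 40],
    [0, 0, 0, 0, 40]
  ]
}}

```text
t: 8.75
ee_pos: [523.2, 17.9, 51.5]
orientation: [-0.279, 3.126, -0.0]
ft_force: [0.6, 0.6, 6.7]
width: 49.4
grasp_force: 30.0
```

Request:
{"method": "move_arm", "body": {
  "rows": [
    [0, 0, 0.05, 0, 40],
    [0, 0, 0, 0, 40]
  ]
}}

```text
t: 9.0
ee_pos: [523.2, 17.9, 51.4]
orientation: [-0.279, 3.126, -0.0]
ft_force: [-1.2, 1.1, 11.7]
width: 49.2
grasp_force: 30.0
```

The force has jumped, so the slate is flat. I open and go straight up.

Request:
{"method": "move_arm", "body": {
  "rows": [
    [0, 0, -0.05, 0, 75],
    [0, 0, 0, 0, 75],
    [0, 0, 0, 0, 75],
    [0, 0, -1, 0, 75],
    [0, 0, -3, 0, 75],
    [0, 0, -4, 0, 100],
    [0, 0, 0, 0, 100],
    [0, 0, 0, 0, 100]
  ]
}}

```text
t: 10.0
ee_pos: [521.5, 17.8, 130.7]
orientation: [-0.279, 3.129, -0.0]
ft_force: [0.5, 0.0, -0.5]
width: 87.5
grasp_force: 0.0
```

Request:
{"method": "move_arm", "body": {
  "rows": [
    [-1.54, 3.66, 0, 0, 100],
    [-1.54, 3.66, 0, 0, 100],
    [-1.54, 3.66, 0, 0, 100],
    [-1.55, 3.66, 0, 0, 100],
    [-1.55, 3.66, 0, 0, 100],
    [-1.55, 3.66, 0, 0, 100],
    [-1.55, 3.66, 0, 0, 100],
    [-1.55, 3.66, 0, 0, 100],
    [0, 0, 0, 9.05, 100],
    [0, 0, 0, 9.05, 100]
  ]
}}

```text
t: 11.25
ee_pos: [590.4, 328.0, 128.4]
orientation: [-0.222, -3.131, 0.003]
ft_force: [0.6, 0.2, 0.3]
width: 87.9
grasp_force: 0.0
```

Request:
{"method": "move_arm", "body": {
  "rows": [
    [0, 0, 0, 9.05, 100],
    [0, 0, 0, 9.05, 100],
    [0, 0, 0, 0, 100],
    [0, 0, 0, 0, 100]
  ]
}}

```text
t: 11.75
ee_pos: [591.1, 327.6, 129.7]
orientation: [-0.702, -3.061, 0.002]
ft_force: [-0.2, 0.1, -0.7]
width: 87.6
grasp_force: 0.0
```

```bash
python3 - <<'E'
from h import *
o=get_obs(); M=R.from_rotvec(o['orientation']).as_matrix()
print(o['ee_pos'],np.degrees(np.arctan2(M[1,0],M[0,0])))
print(slate("top","amber"),slate("top","green"),slate("scene","amber"))
im2=optics.get_image("top");im3=optics.get_image("scene")
cv2.imwrite("pics/g4.png",np.hstack([cv2.resize(im2[120:240,280:400],(400,400),interpolation=2),cv2.resize(im3[140:240,290:390],(400,400),interpolation=2)]))
E
```

```text
[591.14257151 327.63027665 129.66224609] 154.17908019033737
[((204.36923217773438, 163.85385131835938), array([591.2, 330.4]), 152.6, np.float64(75.0), np.float64(44.0))] [((327.5989990234375, 186.89430236816406), array([532.1,  20.6]), 9.9, np.float64(44.0), np.float64(76.0))] [((297.0099792480469, 154.0700225830078), array([590.3, 324.8]), 156.0, np.float64(74.0), np.float64(43.0))]
```

View pics/g4.png

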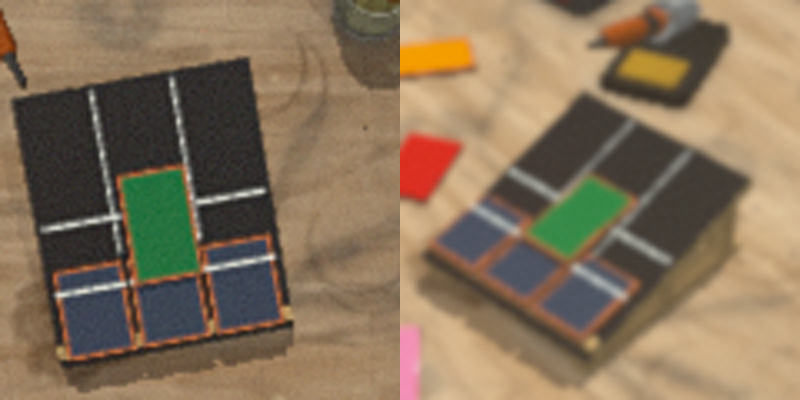

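The green slate lies straight and centred, with its lower edge on the lower line (top px ~(331,203)). The amber slate measures where the tool now is, so I go down and grip it.

Request:
{"method": "move_arm", "body": {
  "rows": [
    [0, 0, 4, 0, 100],
    [0, 0, 4, 0, 100],
    [0, 0, 3, 0, 100],
    [0, 0, 1.4, 0, 100],
    [0, 0, 0.2, 0, 100],
    [0, 0, 0, 0, 100]
  ]
}}

```text
t: 12.75
ee_pos: [592.4, 328.3, 5.7]
orientation: [0.706, 3.06, 0.002]
ft_force: [-0.4, 0.1, 1.0]
width: 87.4
grasp_force: 0.0
```

Request:
{"method": "move_arm", "body": {
  "rows": [
    [0, 0, 0.15, 0, 100],
    [0, 0, 0, 0, 100],
    [0, 0, 0, 0, 100]
  ]
}}

```text
t: 13.12
ee_pos: [591.8, 328.0, 3.6]
orientation: [0.707, 3.061, 0.001]
ft_force: [0.4, -0.4, -0.1]
width: 87.8
grasp_force: 0.0
```

Request:
{"method": "move_arm", "body": {
  "rows": [
    [0, 0, 0.08, 0, 100],
    [0, 0, 0, 0, 40],
    [0, 0, 0, 0, 40],
    [0, 0, 0, 0, 40],
    [0, 0, 0, 0, 40],
    [0, 0, 0, 0, 40]
  ]
}}

```text
t: 13.88
ee_pos: [591.6, 327.9, 2.3]
orientation: [0.707, 3.061, 0.0]
ft_force: [0.7, 0.6, -0.2]
width: 49.2
grasp_force: 30.0
```

Request:
{"method": "move_arm", "body": {
  "rows": [
    [0, 0, -1, 0, 40],
    [0, 0, -3, 0, 40],
    [0, 0, -5, 0, 40],
    [0, 0, -4, 0, 40],
    [0, 0, 0, -9.05, 40],
    [0, 0, 0, -9.05, 40],
    [0, 0, 0, -9.05, 40],
    [0, 0, 0, -9.05, 40],
    [0, 0, 0, 0, 40],
    [0, 0, 0, 0, 40]
  ]
}}

```text
t: 15.12
ee_pos: [591.6, 327.9, 132.7]
orientation: [-0.275, 3.129, 0.0]
ft_force: [0.4, 0.0, -1.0]
width: 49.3
grasp_force: 30.0
```

```bash
python3 - <<'E'
from h import *
o=get_obs(); M=R.from_rotvec(o['orientation']).as_matrix()
print(o['ee_pos'],np.degrees(np.arctan2(M[1,0],M[0,0])),o['width'])
d=np.array([569.5,26.5,0])-o['ee_pos']; print((M.T@d).round(1))
E
```

```text
[591.63939259 327.89451317 132.70757305] -169.96647581715436 49.267337181314595
[  74.3 -292.9  132.7]
```

Request:
{"method": "move_arm", "body": {
  "rows": [
    [0.95, -3.66, 0, 0, 40],
    [0.95, -3.66, 0, 0, 40],
    [0.95, -3.66, 0, 0, 40],
    [0.95, -3.66, 0, 0, 40],
    [0.95, -3.66, 0, 0, 40],
    [0.95, -3.66, 0, 0, 40],
    [0.9, -3.66, 0, 0, 40],
    [0.9, -3.66, 0, 0, 40],
    [0, 0, 0, 0, 40],
    [0, 0, 0, 0, 40]
  ]
}}

```text
t: 16.38
ee_pos: [569.9, 26.7, 132.6]
orientation: [-0.277, 3.129, 0.0]
ft_force: [0.1, 0.7, -1.0]
width: 48.9
grasp_force: 30.0
```

Request:
{"method": "move_arm", "body": {
  "rows": [
    [0, 0, 2, 0, 40],
    [0, 0, 2, 0, 40],
    [0, 0, 1.2, 0, 40],
    [0, 0, 0.2, 0, 40],
    [0, 0, 0, 0, 40],
    [0, 0, 0, 0, 40]
  ]
}}

```text
t: 17.12
ee_pos: [570.2, 26.5, 79.0]
orientation: [-0.279, 3.128, -0.0]
ft_force: [0.2, -0.4, -0.4]
width: 48.9
grasp_force: 30.0
```

```bash
python3 - <<'E'
from h import *
o=get_obs(); M=R.from_rotvec(o['orientation']).as_matrix()
print(o['ee_pos'],np.degrees(np.arctan2(M[1,0],M[0,0])),o['width'])
d=np.array([568.8,26.1,64.5])-o['ee_pos']; print((M.T@d).round(1))
im3=optics.get_image("scene")
cv2.imwrite("pics/g5.png",cv2.resize(im3[140:230,290:410],(800,600),interpolation=2))
E
```

```text
[570.22087327  26.49282541  79.04605429] -169.79382832503555 48.92544852385856
[ 1.5 -0.1 14.5]
```

View pics/g5.png

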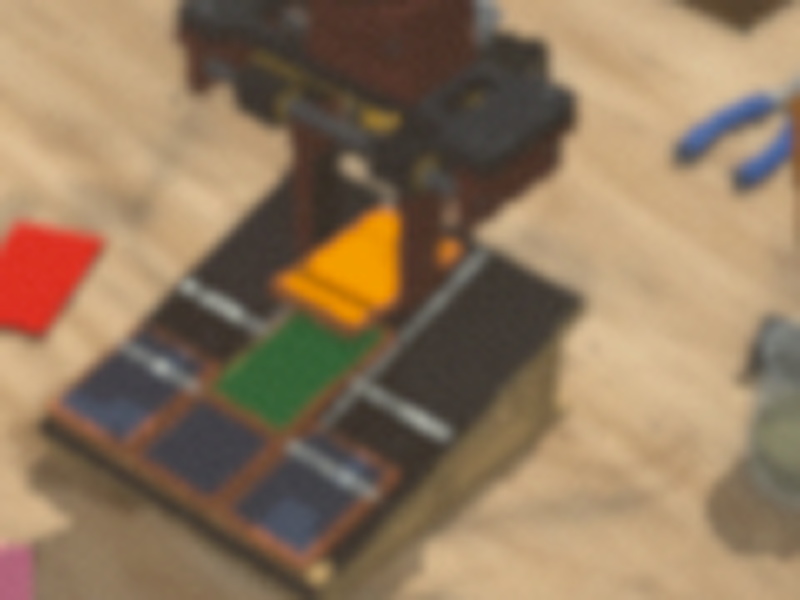

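The amber slate hangs straight and centred over the upper line, with its lower edge about at the crossing. I lower it.

Request:
{"method": "move_arm", "body": {
  "rows": [
    [0.1, 0, 0.5, 0, 40],
    [0, 0, 0.2, 0, 40],
    [0, 0, 0, 0, 40],
    [0, 0, 0, 0, 40]
  ]
}}

```text
t: 17.68
ee_pos: [568.5, 26.2, 71.4]
orientation: [0.279, -3.129, 0.0]
ft_force: [-0.3, -0.8, 1.1]
width: 49.2
grasp_force: 30.0
```

Request:
{"method": "move_arm", "body": {
  "rows": [
    [0, 0, 0.15, 0, 40],
    [0, 0, 0, 0, 40],
    [0, 0, 0.15, 0, 40],
    [0, 0, 0, 0, 40]
  ]
}}

```text
t: 18.18
ee_pos: [568.5, 26.1, 68.6]
orientation: [0.279, -3.129, 0.0]
ft_force: [-3.2, -0.5, 5.3]
width: 49.5
grasp_force: 30.0
```

Request:
{"method": "move_arm", "body": {
  "rows": [
    [0, 0, 0.15, 0, 40],
    [0, 0, 0, 0, 40]
  ]
}}

```text
t: 18.42
ee_pos: [568.6, 26.2, 67.1]
orientation: [0.279, -3.129, 0.0]
ft_force: [-2.9, -1.8, 5.5]
width: 49.3
grasp_force: 30.0
```

Request:
{"method": "move_arm", "body": {
  "rows": [
    [0, 0, 0.1, 0, 40],
    [0, 0, 0, 0, 40]
  ]
}}

```text
t: 18.68
ee_pos: [568.8, 26.1, 66.2]
orientation: [-0.279, 3.129, -0.0]
ft_force: [-3.1, 0.7, 4.7]
width: 49.7
grasp_force: 30.0
```

Request:
{"method": "move_arm", "body": {
  "rows": [
    [0, 0, 0.1, 0, 40],
    [0, 0, 0, 0, 40]
  ]
}}

```text
t: 18.92
ee_pos: [568.8, 26.2, 65.2]
orientation: [-0.279, 3.129, -0.0]
ft_force: [-2.2, -0.2, 5.5]
width: 49.5
grasp_force: 30.0
```

Request:
{"method": "move_arm", "body": {
  "rows": [
    [0, 0, 0.05, 0, 40],
    [0, 0, 0, 0, 40]
  ]
}}

```text
t: 19.18
ee_pos: [568.9, 26.2, 65.1]
orientation: [-0.279, 3.129, -0.0]
ft_force: [-4.7, -0.6, 9.3]
width: 49.4
grasp_force: 30.0
```

Request:
{"method": "move_arm", "body": {
  "rows": [
    [0, 0, 0.05, 0, 40],
    [0, 0, 0, 0, 40]
  ]
}}

```text
t: 19.42
ee_pos: [568.9, 26.2, 65.0]
orientation: [-0.279, 3.129, -0.0]
ft_force: [-4.9, -1.2, 13.4]
width: 49.2
grasp_force: 30.0
```

The slate is flat, with the force rising at 65 mm. I release and withdraw.

Request:
{"method": "move_arm", "body": {
  "rows": [
    [0, 0, -0.08, 0, 75],
    [0, 0, 0, 0, 75],
    [0, 0, 0, 0, 75],
    [0, 0, -1, 0, 75],
    [0, 0, -3, 0, 75],
    [0, 0, -5, 0, 100],
    [0, 5, -2, 0, 100],
    [0, 6, 0, 0, 100],
    [0, 6, 0, 0, 100],
    [0, 6, 0, 0, 100]
  ]
}}

```text
t: 20.68
ee_pos: [527.7, 254.4, 175.6]
orientation: [-0.279, 3.128, 0.001]
ft_force: [-0.2, 0.2, -0.3]
width: 87.8
grasp_force: 0.0
```

```bash
python3 - <<'E'
from h import *
print(slate("top","amber"),slate("top","green"))
im2=optics.get_image("top");im3=optics.get_image("scene")
cv2.imwrite("pics/g6.png",np.hstack([cv2.resize(im2[120:240,280:400],(400,400),interpolation=2),cv2.resize(im3[140:240,290:390],(400,400),interpolation=2)]))
E
```

```text
[((323.9898986816406, 167.0669403076172), array([582.3,  29.8]), 9.7, np.float64(47.0), np.float64(80.0))] [((328.7115173339844, 193.0576934814453), array([516.5,  17.8]), 11.2, np.float64(43.0), np.float64(44.0))]
```

View pics/g6.png

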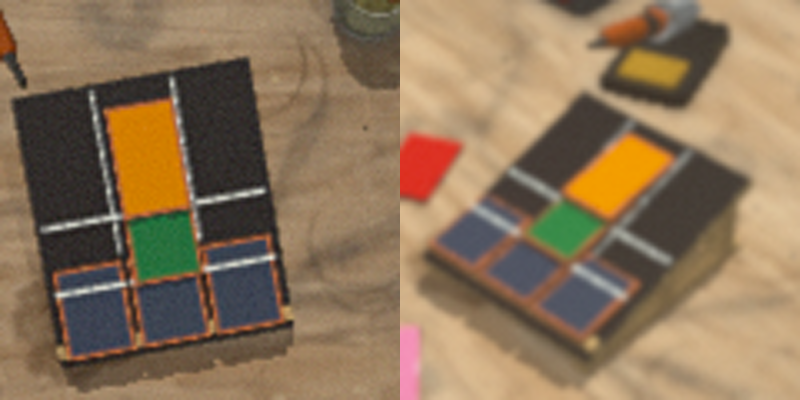

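Both slates lie straight and centred. The amber lower edge is on the upper line (top px ~(327,184)) and the green one on the lower line (~(331,203)). I hand the job in.

```bash
python3 -c "
from workcell import close_job
print(close_job())"
```

```text
the job is handed in; nothing more can be done
None
```

I laid the green slate on the lower line and lapped the amber slate over it on the upper line. In the last pictures both were straight, centred, released and clear of the robot. The job is handed in at about 21 s of the 51 s, with no verdict returned.

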